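# Square up a row of pigment jars with a straightedge

## Task

Take the straightedge by its upright grip and, with its front face, slide the four pigment jars together as one row up against the sprung stop, touching neither jars nor stop with the gripper itself. When all four stand against the stop, keep pressing the row onto it for a second with about 10 N (that is on the stop itself, over and above the drag of the sliding jars, and never as much as 20 N), then draw the straightedge back at least 5 cm clear of the jars and leave it standing flat on the desk. Keep the jars upright and leave the bottle, weight and spool alone.

Things in the scene. Friction and masses are not known exactly. Their poses are not given: they have to be found in the camera images.
- straightedge: Loose aluminium angle, 0.25 kg, flat on the desk: 190 mm long (y), foot x -25 to +31 mm, 6 mm thick; along its front a blade 36 mm high, its pushing face at x = +35 mm, z 14 to 36 mm. Black grip, 14 mm thick (x), 50 mm wide (y), top z = 90 mm: pinch it firmly (90 N) across its thickness, fingertips just above the blade; hold the foot 6 mm off the desk. Origin under the grip; x out of the face.
- stop: Fixed dark steel base of the sprung stop, behind the face plate. Origin on the desk, below the middle of the front of the unloaded face plate. Its x points away from the jars, along the pushing direction; y runs along the stop, z up. Friction can make the loaded blade bear down on the jars, whose drag then takes part of the push: keep the vertical force small.
- stop_face: The stop's aluminium face plate, 220 mm long (y), 12 mm thick, top 33 mm over the desk. It slides straight back (+x) on springs, up to 10 mm: about 6 N per mm, no preload, so 10 N moves it only 1.7 mm. Origin on the desk, below the middle of its front face (x = 0 is the face the jars are to touch); axes as the stop's.
- bottle: Loose white bottle, 42 mm across, 91 mm high, bystander behind the stop. Origin under its middle.
- weight: Loose grey pressing weight with a knob, 38 mm across, 46 mm high, bystander close to the left end of the row of jars. Origin under its middle.
- spool: Loose thread spool, 32 mm across, 42 mm high, bystander on the left. Origin under its middle.
- jar_a: One of four equal loose black-capped pigment jars, 39 mm across, 54 mm high, 0.05 to 0.09 kg: the right-hand one, looking along the stop's x. All stand upright on the desk, their middles 50 to 95 mm before the stop's face, in a ragged row along the stop's y, within 75 mm of its middle. Origin under its middle.
- jar_b: One of four equal loose black-capped pigment jars, 39 mm across, 54 mm high, 0.05 to 0.09 kg: the second from the right one, looking along the stop's x. All stand upright on the desk, their middles 50 to 95 mm before the stop's face, in a ragged row along the stop's y, within 75 mm of its middle. Origin under its middle.
- jar_c: One of four equal loose black-capped pigment jars, 39 mm across, 54 mm high, 0.05 to 0.09 kg: the second from the left one, looking along the stop's x. All stand upright on the desk, their middles 50 to 95 mm before the stop's face, in a ragged row along the stop's y, within 75 mm of its middle. Origin under its middle.
- jar_d: One of four equal loose black-capped pigment jars, 39 mm across, 54 mm high, 0.05 to 0.09 kg: the left-hand one, looking along the stop's x. All stand upright on the desk, their middles 50 to 95 mm before the stop's face, in a ragged row along the stop's y, within 75 mm of its middle. Origin under its middle.
Things that resemble listed ones, but are neither listed nor needed, are in the scene too. What is shaped like the jar_b but orange or purple is not meant.

How it is judged:
By the outcome, as a careful person would: the job done as asked, in the order asked, and still so for the second after the job is handed in, with the robot touching nothing.
It also fails if it takes over 64 s, if anything falls off the work surface, if the arm or the gripper's body presses on something with over 40 N, if the wrist force passes 120 N, or if a joint passes its speed limit or range.

## Robot

A 6-joint arm with a two-finger parallel gripper is mounted at the origin on a cart in front of the work surface, level with it; the furniture and walls round the work are solid. World frame = base frame: x ahead of the robot, y to its left, z up, the work surface at z = 0. Lengths are in m, angles in rad, forces in N, time in s.
With the tool pointing down it reaches from about 0.225 to 0.875 m from the base axis. Payload 3.4 kg.
Tool frame: the origin (TCP) lies on the centre line of the jaws, within the pads' length; the fingertips stand 11 mm ahead of it and the grasp point (between the pads) lies 8 mm behind it; z points along the fingers, y is the line along which they close (so a half turn about z gives the same grasp; the last joint's range is limited). The gripper opens to 85 mm and grips with 20 to 120 N. Pads are 22 mm wide; open, the fingers measure 114 mm over their backs; the gripper's body (76 mm by 85 mm) begins 54 mm behind the grasp point. The pads swing forward as they close: fully open they stand 13 mm farther back than shut.
Start: joints at [-1.426, 0.276, 1.505, -0, 1.361, -0.121], TCP at [0.151, -0.555, 0.242] pointing down, gripper open.
Joint ranges: [-2.89, 2.89], [-0.75, 2.08], [0.22, 2.7], [-1.18, 4.32], [0.11, 2.71], [-2.7, 2.7]. Speed limits (rad/s): [2.57, 2.57, 3.14, 3.14, 3.14, 3.14].

## Interface

Orientations are given as a unit quaternion [w, x, y, z].
In Python, from rig import manip, eyes, job gives the robot as it stands.
- The arm moves only by the tool drive_tool, never from a script. Its argument "rows" is a list of rows, each a list of 3 entries, a list of its own where there are three numbers: the turn, a rotation vector about the world's x, y, z in rad, then the shift along the world's x, y, z in cm, then the finger opening in cm, from 0 to 8.54. A call has 1 to 8 rows; each row shifts and turns the commanded pose from where the row before left it; what a row does not reach is not made up. A row lasts 1/8 s, in which the tool goes at most 62.5 mm and 10.7 degrees, less where a joint would pass 70% of its speed; a pose out of reach is approached as far as the arm can. A call is refused whole if a number of a shift passes 6.25 or a number of a turn 0.188, either way. A call with a gripper value outside its range is refused whole. The fingers move at their own pace and stop on an object; "force" is the grip in N (left out, the last holds). Time passes only in rows, so rows that do not move let the fingers close. It gives the time, the measured TCP pose, the force, the opening and the grip force at its end, in the units of the state.
- manip.get_state(): the state, without advancing time (a new reading comes with each control period).
- eyes.get_image(name): name is "side" or "top" or "wrist"; returns the picture (480x640x3 uint8, red, green, blue); there is no depth.
- eyes.get_calibration(name): a dict with "camera_matrix" (3x3 intrinsics, pixels), "view" (4x4, takes a point from world to camera coordinates). Camera axes: x right, y up, looking along -z (the intrinsics and any distortion apply to the point x, -y, -z); pixel columns grow to the right and rows downward; lengths in m; the calibration is good to about 2 mm. A picture is of the moment at which its call begins: read the wrist's pose just before it. get_calibration takes no time and is no camera call; for the wrist camera it gives the pose at the moment of the call.
- job.sign_off(): hands the job in; it is judged then, once.
The state is a dict: "clock": time; "qpos": joint angles; "qd": joint speeds; "effort": joint torques, N m; "position": TCP position; "ee_rot": TCP orientation; "contact_force": force on the tool from outside, world axes, zero at the start; "moment": the same for the moment, N m; "width": finger opening in m; "gripper_force": force on a finger pad.
Only numpy, scipy, OpenCV 4.12 (cv2) and the standard library are available. Lean on these libraries where they do the work, as an engineer would, in place of code of your own. Each camera call takes 0.05 s, during which the arm holds its last target. There are 200 camera calls.

## Working session

There is one attempt and no reset: what is moved stays moved. The work goes in short steps, Python scripts to look and compute and a tool call to move; the robot and the scene stay as the last step left them, time stands still between calls to the robot, and variables do not carry over. Pictures are saved under pics/ and viewed, at most 11 in all, crops included, and the job is handed in when it is done.

Besides the shell and the picture viewer there is one more tool, called after ">>>" in YAML: its name, and indented under it one key for each argument. drive_tool: Moves the arm, as the interface text tells. Its arguments: {"type":"object","properties":{"rows":{"type":"array"},"force":{"type":"number"}},"required":["rows"]}

```bash
mkdir -p pics; ls; python3 - <<'E'
from rig import manip, eyes, job
import cv2,numpy as np
for n in ("top","side"):
    im=eyes.get_image(n); cv2.imwrite(f"pics/{n}0.png",im[:,:,::-1])
    c=eyes.get_calibration(n); print(n,{k:np.round(v,4).tolist() if not isinstance(v,str) else v for k,v in c.items()})
print(manip.get_state())
E
```

```text
pics
top {'camera_matrix': [[497.6162, 0.0, 316.3994], [0.0, 497.6162, 238.1208], [0.0, 0.0, 1.0]], 'view': [[0.0237, -0.9997, 0.0055, -0.051], [0.9897, 0.0243, 0.1412, -0.5593], [-0.1413, 0.0021, 0.99, -0.9317], [0.0, 0.0, 0.0, 1.0]]}
side {'camera_matrix': [[502.2213, 0.0, 326.5717], [0.0, 502.2213, 241.3901], [0.0, 0.0, 1.0]], 'view': [[-0.9846, -0.1742, -0.0115, 0.5663], [0.1028, -0.6315, 0.7685, -0.1207], [-0.1411, 0.7555, 0.6397, -0.8196], [0.0, 0.0, 0.0, 1.0]]}
{'clock': 0.1, 'qpos': array([-1.42603936e+00,  2.76569479e-01,  1.50600161e+00,  4.63424540e-05,
        1.36071551e+00, -1.20976811e-01]), 'qd': array([-0.0003503 , -0.00134282, -0.00253022, -0.00020287, -0.00146872,
       -0.0008207 ]), 'effort': array([ 1.26511568e-03, -4.17702520e+01, -2.46405619e+01, -2.20563807e-04,
        5.79141531e-03,  9.59101492e-07]), 'position': array([ 0.15096292, -0.55436323,  0.24150665]), 'ee_rot': array([-8.47178601e-04,  9.91186460e-01,  1.32471447e-01,  1.25857936e-05]), 'contact_force': array([-0.54967156, -0.61565074,  0.56075776]), 'moment': array([ 0.02079094, -0.05207534, -0.04793086]), 'gripper_force': 0.0, 'width': 0.08541072304778081}
```

View pics/top0.png

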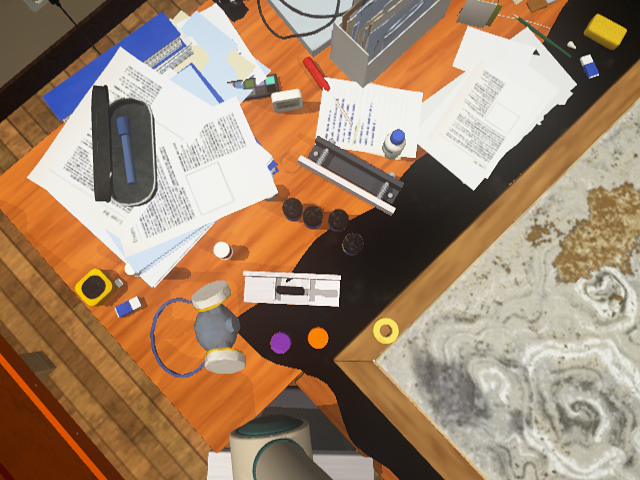

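View pics/side0.png

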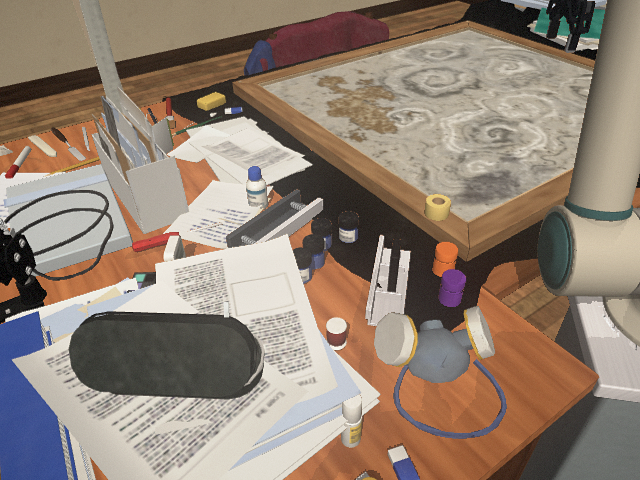

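```bash
python3 - <<'E'
import cv2,numpy as np
a=cv2.imread("pics/top0.png")[120:320,190:430]; b=cv2.imread("pics/side0.png")[175:355,220:480]
a=cv2.resize(a,(480,400),interpolation=3);b=cv2.resize(b,(780,540),interpolation=3)
cv2.imwrite("pics/c1.png",cv2.resize(a,None,fx=1.45,fy=1.45));cv2.imwrite("pics/c2.png",b)
E
```

```text
(no output)
```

View pics/c1.png

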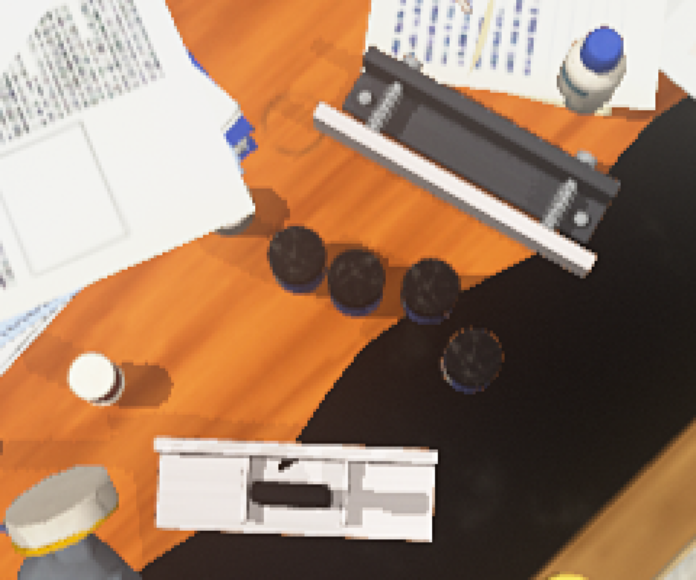

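View pics/c2.png

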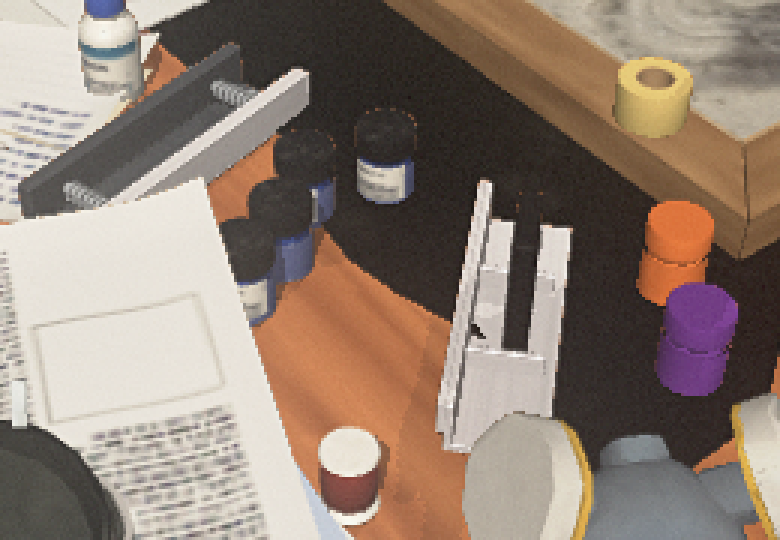

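```bash
cat > h.py <<'E'
import cv2,numpy as np
from rig import manip,eyes,job
def P(n):
    c=eyes.get_calibration(n); K=np.array(c["camera_matrix"]); V=np.diag([1,-1,-1,1.])@np.array(c["view"]); return K,V
def onz(n,uv,z):
    K,V=P(n); R,t=V[:3,:3],V[:3,3]; o=-R.T@t
    uv=np.atleast_2d(uv); d=(np.c_[uv,np.ones(len(uv))]@np.linalg.inv(K).T)@R
    return o+d*((z-o[2])/d[:,2])[:,None]
def tri(u1,u2,a="top",b="side"):
    A,B=[K@V[:3] for K,V in (P(a),P(b))]
    X=cv2.triangulatePoints(A,B,np.array(u1,float).reshape(2,1),np.array(u2,float).reshape(2,1)); return (X[:3]/X[3]).ravel()
E
cat > m.py <<'E'
from h import *
np.set_printoptions(precision=4,suppress=True)
c1=lambda x,y:(190+(x+.5)/2.9-.5,120+(y+.5)/2.9-.5); c2=lambda x,y:(220+x/3,175+y/3)
print("paper",tri(c1(255,208),c2(205,180)),tri(c1(199,50),(174,158)))
for n,p,q in (("d",(298,253),(248,240)),("c",(357,275),(280,200)),("b",(431,286),(305,150)),("a",(472,355),(385,127))):
    print(n,onz("top",c1(*p),.054)[0], onz("side",c2(*q),.054)[0])
print("grip",onz("top",c1(290,493),.09)[0])
print("spool",onz("top",c1(94,376),.042)[0],"bottle",onz("top",c1(602,47),.091)[0],"weight",onz("top",c1(237,215),.02)[0])
im=cv2.imread("pics/top0.png"); hsv=cv2.cvtColor(im,cv2.COLOR_BGR2HSV)
m=((hsv[...,2]>190)&(hsv[...,1]<60)).astype(np.uint8)
N,L=cv2.connectedComponents(m)
for nm,s,z in (("stop",c1(450,190),.033),("edge",c1(300,449),.036)):
    x,y=np.round(s).astype(int); l=L[y,x]; pts=np.argwhere(L==l)[:,::-1].astype(float)
    print(nm,l,len(pts)); r=cv2.minAreaRect(onz("top",pts,z)[:,:2].astype(np.float32)); print(r,"\n",cv2.boxPoints(r))
E
python3 m.py
```

```text
paper [0.6319 0.0353 0.1154] [0.7331 0.0712 0.2586]
d [0.6183 0.0105 0.054 ] [0.6142 0.0116 0.054 ]
c [ 0.6043 -0.0293  0.054 ] [ 0.603  -0.0264  0.054 ]
b [ 0.5981 -0.0789  0.054 ] [ 0.5972 -0.076   0.054 ]
a [ 0.5523 -0.1068  0.054 ] [ 0.552  -0.1071  0.054 ]
grip [0.4571 0.0091 0.09  ]
spool [0.5336 0.1449 0.042 ] bottle [ 0.7536 -0.1867  0.091 ] weight [0.6512 0.0554 0.02  ]
stop 86 640
((0.6742008328437805, -0.09465339034795761), (0.21841973066329956, 0.014753126539289951), 61.5004997253418) 
 [[ 0.6156 -0.1871]
 [ 0.6286 -0.1941]
 [ 0.7328 -0.0022]
 [ 0.7198  0.0048]]
edge 126 2384
((0.46203693747520447, 0.009707048535346985), (0.18853788077831268, 0.06011214852333069), 88.59535217285156) 
 [[ 0.4297 -0.0838]
 [ 0.4898 -0.0853]
 [ 0.4944  0.1032]
 [ 0.4343  0.1047]]
```

The jars are the four dark caps at top-view pixels a (353,244), b (338,220), c (313,216) and d (292,208). The decoys are purple (280,343) and orange (318,338). The spool is at (223,250), the bottle at (395,140), and the straightedge at (292,289) with its grip at (290,290). The weight is half hidden under the paper at about (271,197). The close crops confirm the black-capped blue jars and the black grip.

>>> drive_tool:
  rows:
    - [[0,0,0.107],[2.55,4.7,0],4.4]
    - [[0,0,0.107],[2.55,4.7,0],4.4]
    - [[0,0,0.107],[2.55,4.7,0],4.4]
    - [[0,0,0.107],[2.55,4.7,0],4.4]
    - [[0,0,0.107],[2.55,4.7,0],4.4]
    - [[0,0,0.107],[2.55,4.7,0],4.4]
    - [[0,0,0.107],[2.55,4.7,0],4.4]
    - [[0,0,0.107],[2.55,4.7,0],4.4]

```text
clock: 1.1
position: [0.3554, -0.1772, 0.2422]
ee_rot: [0.0, 0.846, 0.533, 0.0]
contact_force: [0.9, -0.9, 0.4]
width: 0.044
gripper_force: 0.0
```

>>> drive_tool:
  rows:
    - [[0,0,0.107],[2.55,4.7,0],4.4]
    - [[0,0,0.107],[2.55,4.7,0],4.4]
    - [[0,0,0.107],[2.55,4.7,0],4.4]
    - [[0,0,0.107],[2.55,4.7,0],4.4]
    - [[0,0,0],[0,0,0],4.4]
    - [[0,0,0],[0,0,0],4.4]

```text
clock: 1.85
position: [0.4565, 0.0091, 0.2419]
ee_rot: [-0.0, 0.714, 0.7, -0.001]
contact_force: [0.2, -0.7, -0.5]
width: 0.0441
gripper_force: 0.0
```

```bash
python3 - <<'E'
from h import *
s=manip.get_state();print(s["clock"],s["position"],s["ee_rot"],s["width"],s["contact_force"])
c=eyes.get_calibration("wrist"); np.savez("w.npz",K=c["camera_matrix"],V=c["view"])
cv2.imwrite("pics/w1.png",eyes.get_image("wrist")[:,:,::-1])
E
```

```text
1.85 [0.45645396 0.00906677 0.24189541] [-2.85931305e-04  7.14331137e-01  6.99807436e-01 -7.05961786e-04] 0.04412775520072964 [ 0.24021345 -0.67237988 -0.45490157]
```

View pics/w1.png

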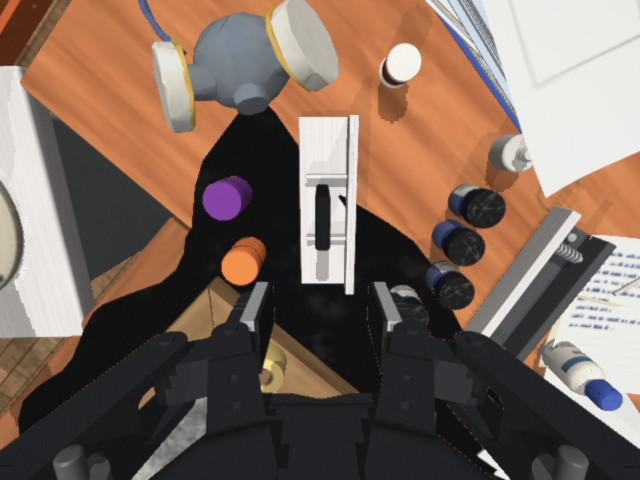

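Wrist view: the grip top is at (323,217), the blade's top edge runs from (355,116) to (350,293), and the weight is at (512,152) with its knob at (526,153). The jar caps are d (485,207), c (464,246) and b (455,285), and the paper corner is at (545,195).

```bash
python3 - <<'E'
from h import *
np.set_printoptions(precision=4,suppress=True)
for n,p,z in (("grip",(323,217),.09),("gripTop",(322,186),.09),("gripBot",(322,249),.09),("bladeL",(357,116),.036),("bladeR",(353,293),.036),("footL",(300,117),.006),("footR",(302,283),.006),("knob",(527,153),.046),("wbaseLeft",(490,152),0.0),("wlow",(507,170),0.0),("d",(485,208),.054),("c",(464,247),.054),("b",(455,286),.054),("stopL",(567,208),.033),("stopR",(470,330),.033)):
    print(n,onz("wrist",p,z)[0])
print("paper",tri((278,192),(545,195),"top","wrist"))
E
```

```text
grip [0.4596 0.0151 0.09  ]
gripTop [0.4592 0.0423 0.09  ]
gripBot [ 0.4581 -0.0145  0.09  ]
bladeL [0.4942 0.1012 0.036 ]
bladeR [ 0.4916 -0.0856  0.036 ]
footL [0.4377 0.1032 0.006 ]
footR [ 0.4328 -0.0859  0.006 ]
knob [0.6566 0.0637 0.046 ]
wbaseLeft [0.6437 0.0631 0.    ]
wlow [0.665  0.0433 0.    ]
d [0.6188 0.0124 0.054 ]
c [ 0.6023 -0.0276  0.054 ]
b [ 0.5973 -0.0708  0.054 ]
stopL [0.7149 0.0061 0.033 ]
stopR [ 0.6292 -0.1375  0.033 ]
paper [0.6325 0.0348 0.117 ]
```

>>> drive_tool:
  rows:
    - [[0,0,0],[0.25,0,-4],4.4]
    - [[0,0,0],[0,0,-4.4],4.4]
    - [[0,0,0],[0,0,-4.4],4.4]
    - [[0,0,0],[0,0,-3.5],4.4]
    - [[0,0,0],[0,0,-2.0],4.4]
    - [[0,0,0],[0,0,-0.6],4.4]
    - [[0,0,0],[0,0,0],4.4]
  force: 90

```text
clock: 2.78
position: [0.4595, 0.0083, 0.0536]
ee_rot: [0.0, 0.715, 0.699, 0.0]
contact_force: [0.4, -0.7, 0.6]
width: 0.0438
gripper_force: 0.0
```

>>> drive_tool:
  rows:
    - [[0,0,0],[0,0,0],1.0]
    - [[0,0,0],[0,0,0],0]
    - [[0,0,0],[0,0,0],0]
    - [[0,0,0],[0,0,0],0]
    - [[0,0,0],[0,0,0],0]
    - [[0,0,0],[0,0,0],0]
  force: 90

```text
clock: 3.52
position: [0.4596, 0.0092, 0.0536]
ee_rot: [0.0, 0.714, 0.7, 0.0]
contact_force: [-2.3, -0.1, 4.1]
width: 0.0133
gripper_force: 88.6
```

>>> drive_tool:
  rows:
    - [[0,0,0],[0,0,0.6],0]
    - [[0,0,0],[1.0,-0.5,0],0]
    - [[0,0,-0.08],[1.2,-0.7,0],0]
    - [[0,0,-0.119],[1.2,-0.7,0],0]
    - [[0,0,-0.119],[1.2,-0.7,0],0]
    - [[0,0,-0.119],[0.8,-0.5,0],0]
    - [[0,0,-0.039],[0.5,-0.2,0],0]
    - [[0,0,0],[0,0,0],0]

```text
clock: 4.53
position: [0.5191, -0.0241, 0.0591]
ee_rot: [0.0, 0.859, 0.512, 0.0]
contact_force: [-0.1, -0.5, -2.1]
width: 0.0129
gripper_force: 87.7
```

```bash
python3 - <<'E'
from h import *
np.set_printoptions(precision=4,suppress=True)
s=manip.get_state();print(s["clock"],s["position"],s["ee_rot"],s["width"],s["contact_force"],s["moment"])
a=eyes.get_image("top")[:,:,::-1]; cv2.imwrite("pics/t2.png",a)
b=eyes.get_image("wrist")[:,:,::-1]; cv2.imwrite("pics/w2.png",b)
cv2.imwrite("pics/v2.png",np.hstack([cv2.resize(a[130:330,220:420],(400,400),interpolation=3),cv2.resize(b,(400,300)) if 0 else cv2.resize(b[:480,240:640],(400,480))[:400]]))
E
```

```text
4.525 [ 0.5191 -0.0241  0.0591] [0.0001 0.8591 0.5118 0.0001] 0.01291859220181099 [-0.1255 -0.4817 -2.1029] [ 0.0515  0.0637 -0.0212]
```

View pics/v2.png

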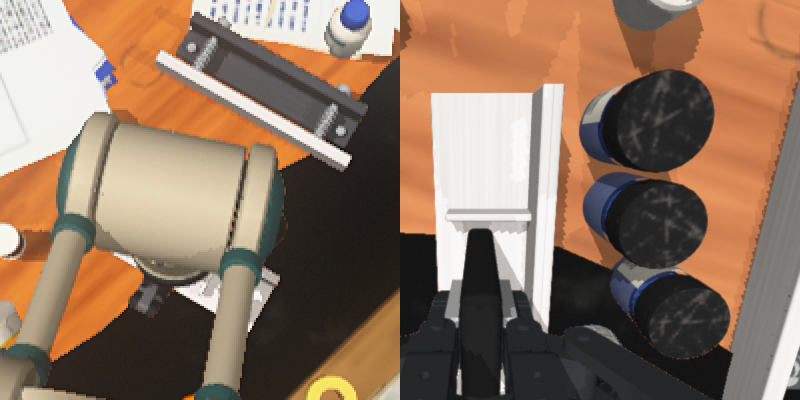

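The straightedge is held flat, with the jars ahead of the blade. Wrist crop: the blade runs (562,85)–(548,330), and caps d, c and b are at (662,120), (658,222) and (680,310). I'll compare the blade and stop directions.

```bash
python3 - <<'E'
from h import *
im=cv2.imread("pics/w2.png"); g=cv2.cvtColor(im,cv2.COLOR_BGR2GRAY)
ang=lambda a,b:np.degrees(np.arctan2(*(b-a)[:2][::-1]))
for n,p,q,z in (("blade",(402,85),(388,330),.042),("stopbot",(639,150),(562,398),0.003)):
    a,b=onz("wrist",[p,q],z); print(n,a,b,ang(b,a)-90)
# top view stop front-top edge, subpixel line from the strip mask
t=cv2.imread("pics/t2.png"); h=cv2.cvtColor(t,cv2.COLOR_BGR2HSV)
m=((h[...,2]>190)&(h[...,1]<60)).astype(np.uint8); N,L=cv2.connectedComponents(m)
l=L[182,342]; P_=np.argwhere(L==l)[:,::-1].astype(float); X=onz("top",P_,.033)[:,:2].astype(np.float32)
print(len(X),cv2.minAreaRect(X),cv2.fitLine(X,cv2.DIST_L2,0,.01,.01).ravel())
cv2.imwrite("pics/w2c.png",im[100:480,420:640])
E
```

```text
blade [0.59325849 0.04303284 0.042     ] [ 0.53938462 -0.05864374  0.042     ] -27.917114422269975
stopbot [ 0.70438026 -0.04795308  0.003     ] [ 0.6187583  -0.19034739  0.003     ] -31.01856842566454
641 ((0.6742403507232666, -0.09467577189207077), (0.21842800080776215, 0.014791594818234444), 61.44795227050781) [ 0.47932056  0.8776399   0.67279273 -0.09448895]
```

View pics/w2c.png

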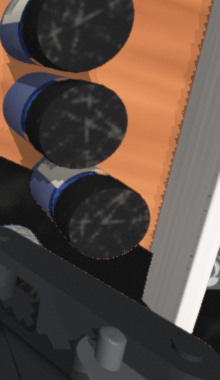

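```bash
python3 - <<'E'
from h import *
im=cv2.imread("pics/w2.png"); hsv=cv2.cvtColor(im,cv2.COLOR_BGR2HSV)
# first gray (low-sat, mid value) run touching stop: for each row scan from the right-hand orange to gray
pts=[]
for v in range(150,340,5):
    s=hsv[v,560:640].astype(int); ok=(s[:,1]<60)&(s[:,2]>80)
    r=np.flatnonzero(~ok); k=(r.max()+1 if len(r) else 0)
    if k<78: pts.append((560+k,v))
pts=np.array(pts,float); print(pts[::6].tolist())
for z in (0.,.003): 
    X=onz("wrist",pts,z)[:,:2].astype(np.float32); f=cv2.fitLine(X,cv2.DIST_HUBER,0,.01,.01).ravel(); n=np.array([.8785,-.4775])
    print(z,np.degrees(np.arctan2(f[1],f[0])), ((X-[.669,-.0918])@n)[::6])
E
```

```text
[[621.0, 150.0], [614.0, 180.0], [606.0, 210.0], [598.0, 240.0], [591.0, 270.0], [583.0, 300.0], [576.0, 330.0]]
0.0 61.623077 [0.00291805 0.00325961 0.00303328 0.00279473 0.00316135 0.00291279
 0.00330448]
0.003 61.623062 [0.00028549 0.00062167 0.0003989  0.00016408 0.00052494 0.00028028
 0.00066582]
```

>>> drive_tool:
  rows:
    - [[0,0,0],[0.53,-0.287,0],0]
    - [[0,0,0],[0.53,-0.287,0],0]
    - [[0,0,0],[0.53,-0.287,0],0]
    - [[0,0,0],[0.53,-0.287,0],0]
    - [[0,0,0],[0.53,-0.287,0],0]
    - [[0,0,0],[0.53,-0.287,0],0]
    - [[0,0,0],[0.53,-0.287,0],0]
    - [[0,0,0],[0.35,-0.19,0],0]

```text
clock: 5.62
position: [0.5594, -0.046, 0.0592]
ee_rot: [-0.0, 0.859, 0.511, -0.0]
contact_force: [-1.8, 0.5, -2.2]
width: 0.0128
gripper_force: 87.8
```

>>> drive_tool:
  rows:
    - [[0,0,0],[0.35,-0.19,0],0]
    - [[0,0,0],[0.35,-0.19,0],0]
    - [[0,0,0],[0.35,-0.19,0],0]
    - [[0,0,0],[0.35,-0.19,0],0]
    - [[0,0,0],[0.35,-0.19,0],0]
    - [[0,0,0],[0.35,-0.19,0],0]
    - [[0,0,0],[0.35,-0.19,0],0]

```text
clock: 6.5
position: [0.5839, -0.0593, 0.0593]
ee_rot: [0.0, 0.859, 0.511, 0.0]
contact_force: [-1.8, 0.4, -2.3]
width: 0.0132
gripper_force: 87.7
```

```bash
cat > st.py <<'E'
from h import *
np.set_printoptions(precision=4,suppress=True)
n=np.array([.8795,-.4759]); t=np.array([.4759,.8795])
s=manip.get_state(); d=s["position"][:2]-[.669,-.0918]; F=s["contact_force"]
print(s["clock"],"x",d@n,"y",d@t,"z",s["position"][2],"Fn",F[:2]@n,"Ft",F[:2]@t,"Fz",F[2],"M",s["moment"])
E
python3 st.py; python3 - <<'E'
from h import *
b=eyes.get_image("wrist")[:,:,::-1]; cv2.imwrite("pics/w3.png",b)
E
```

```text
6.5 x -0.09036468657951759 y -0.011914097233941505 z 0.05931207715895091 Fn -1.7994713087697651 Ft -0.4995178237936122 Fz -2.3395715657500618 M [0.1949 0.3345 0.0204]
```

View pics/w3.png

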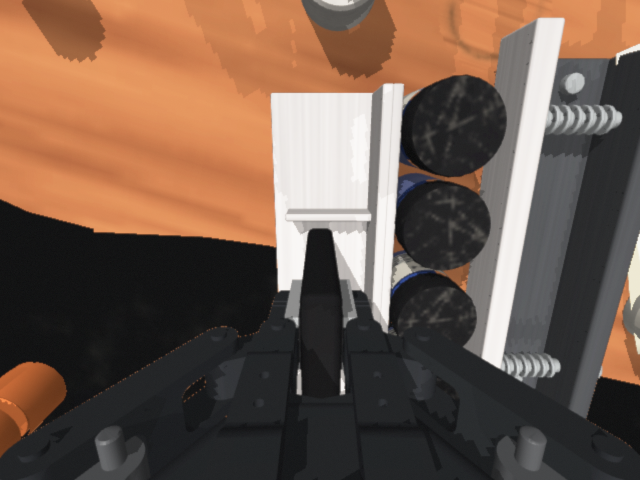

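>>> drive_tool:
  rows:
    - [[0,0,0],[0.31,-0.167,0],0]
    - [[0,0,0],[0.31,-0.167,0],0]
    - [[0,0,0],[0.26,-0.143,0],0]
    - [[0,0,0],[0.18,-0.095,0],0]
    - [[0,0,0],[0.088,-0.048,0],0]

```text
clock: 7.18
position: [0.5952, -0.0654, 0.0593]
ee_rot: [0.0, 0.859, 0.511, -0.0]
contact_force: [-2.2, 0.7, -1.5]
width: 0.0132
gripper_force: 87.8
```

```bash
python3 st.py
```

```text
7.175 x -0.07749468401233484 y -0.011862757353500293 z 0.05932158368659714 Fn -2.2946962835472533 Ft -0.473268694900237 Fz -1.5439911337298742 M [ 0.1923  0.3757 -0.0032]
```

Now 1 mm steps.

>>> drive_tool:
  rows:
    - [[0,0,0],[0.088,-0.048,0],0]
    - [[0,0,0],[0.088,-0.048,0],0]
    - [[0,0,0],[0,0,0],0]

```text
clock: 7.55
position: [0.5971, -0.0664, 0.0593]
ee_rot: [0.0, 0.859, 0.511, 0.0]
contact_force: [-1.3, 1.5, -2.1]
width: 0.0129
gripper_force: 87.7
```

>>> drive_tool:
  rows:
    - [[0,0,0],[0.088,-0.048,0],0]
    - [[0,0,0],[0,0,0],0]

```text
clock: 7.8
position: [0.5979, -0.0668, 0.0593]
ee_rot: [0.0, 0.859, 0.511, 0.0]
contact_force: [-1.9, 0.7, -1.5]
width: 0.0131
gripper_force: 87.8
```

```bash
python3 st.py
```

```text
7.8 x -0.07444012521583472 y -0.01188481944570735 z 0.059320798681943426 Fn -2.018761623416095 Ft -0.2732651463203829 Fz -1.525732088895285 M [0.1571 0.3048 0.0304]
```

>>> drive_tool:
  rows:
    - [[0,0,0],[0.088,-0.048,0],0]
    - [[0,0,0],[0,0,0],0]

```text
clock: 8.05
position: [0.5988, -0.0673, 0.0593]
ee_rot: [0.0, 0.859, 0.511, 0.0]
contact_force: [-1.6, 0.9, -2.0]
width: 0.013
gripper_force: 87.7
```

>>> drive_tool:
  rows:
    - [[0,0,0],[0.06,-0.033,0],0]
    - [[0,0,0],[0,0,0],0]

```text
clock: 8.3
position: [0.5993, -0.0676, 0.0593]
ee_rot: [0.0, 0.859, 0.511, 0.0]
contact_force: [-1.0, 0.3, -2.8]
width: 0.0133
gripper_force: 87.8
```

```bash
python3 st.py
```

```text
8.3 x -0.072794121515345 y -0.011893563433459006 z 0.05931857603680814 Fn -1.0363786773191244 Ft -0.18087697458122567 Fz -2.834729134674756 M [ 0.1556  0.3235 -0.0346]
```

>>> drive_tool:
  rows:
    - [[0,0,0],[0.06,-0.033,0],0]
    - [[0,0,0],[0,0,0],0]

```text
clock: 8.55
position: [0.5998, -0.0679, 0.0593]
ee_rot: [-0.0, 0.859, 0.512, -0.0]
contact_force: [-2.6, 1.9, -3.0]
width: 0.0128
gripper_force: 87.8
```

>>> drive_tool:
  rows:
    - [[0,0,0],[0.06,-0.033,0],0]
    - [[0,0,0],[0,0,0],0]

```text
clock: 8.8
position: [0.6, -0.068, 0.0593]
ee_rot: [-0.0, 0.859, 0.512, -0.0]
contact_force: [-2.4, 2.2, -1.1]
width: 0.0131
gripper_force: 88.0
```

>>> drive_tool:
  rows:
    - [[0,0,0],[0.06,-0.033,0],0]
    - [[0,0,0],[0,0,0],0]

```text
clock: 9.05
position: [0.6002, -0.0682, 0.0592]
ee_rot: [-0.001, 0.859, 0.512, -0.001]
contact_force: [-4.2, 2.1, -1.0]
width: 0.013
gripper_force: 88.1
```

```bash
python3 st.py
```

```text
9.05 x -0.07170673513701498 y -0.011966118217580311 z 0.05918802586599685 Fn -4.730355906555056 Ft -0.12536485734502226 Fz -0.9551787093159723 M [0.4488 0.7857 0.1061]
```

>>> drive_tool:
  rows:
    - [[0,0,0],[0.088,-0.048,0],0]
    - [[0,0,0],[0,0,0],0]

```text
clock: 9.3
position: [0.6005, -0.0684, 0.0591]
ee_rot: [-0.001, 0.859, 0.512, -0.001]
contact_force: [-5.4, 3.6, 0.4]
width: 0.0133
gripper_force: 88.2
```

>>> drive_tool:
  rows:
    - [[0,0,0],[0.088,-0.048,0],0]
    - [[0,0,0],[0,0,0],0]

```text
clock: 9.55
position: [0.6006, -0.0685, 0.059]
ee_rot: [-0.002, 0.859, 0.512, -0.002]
contact_force: [-6.2, 3.3, 1.7]
width: 0.0125
gripper_force: 88.3
```

```bash
python3 st.py; python3 - <<'E'
from h import *
b=eyes.get_image("wrist")[:,:,::-1]; c=eyes.get_image("side")[:,:,::-1]
cv2.imwrite("pics/w4.png",np.hstack([b[40:380,250:640],cv2.resize(c[160:330,220:420],(400,340))]))
E
```

```text
9.55 x -0.07118760525718588 y -0.01206938040973383 z 0.05901769598046494 Fn -7.009145313645827 Ft 0.007739431604555438 Fz 1.6920120612453595 M [0.7421 1.0435 0.2689]
```

View pics/w4.png

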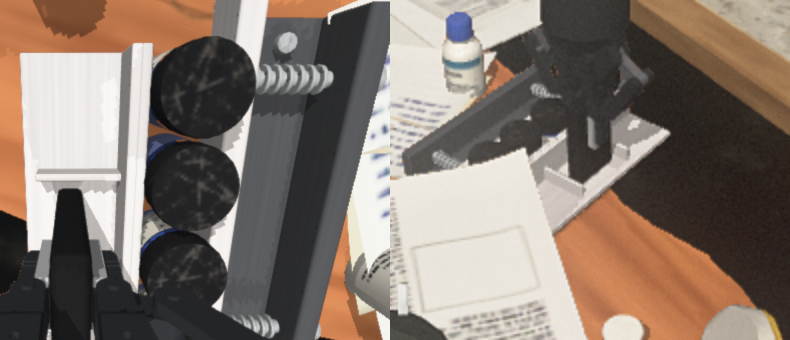

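The jars stand in the row on the stop and the blade is flat. Fz has risen 4 N above the tool weight, so the blade is bearing down. I'll raise slightly while pressing on.

>>> drive_tool:
  rows:
    - [[0,0,0],[0.088,-0.048,0.03],0]
    - [[0,0,0],[0,0,0],0]

```text
clock: 9.9
position: [0.6009, -0.0687, 0.0591]
ee_rot: [-0.002, 0.859, 0.512, -0.002]
contact_force: [-7.5, 3.8, 1.5]
width: 0.0129
gripper_force: 88.3
```

>>> drive_tool:
  rows:
    - [[0,0,0],[0.088,-0.048,0.02],0]
    - [[0,0,0],[0,0,0],0]

```text
clock: 10.15
position: [0.6011, -0.0689, 0.0592]
ee_rot: [-0.003, 0.859, 0.512, -0.002]
contact_force: [-8.8, 3.9, 2.3]
width: 0.0132
gripper_force: 88.4
```

```bash
python3 st.py
```

```text
10.15 x -0.0706262446432669 y -0.01216132545257112 z 0.05921048607517032 Fn -9.610367064166086 Ft -0.7830296394452265 Fz 2.311187137467799 M [0.9845 1.3796 0.2462]
```

>>> drive_tool:
  rows:
    - [[0,0,0],[0,0,0.05],0]
    - [[0,0,0],[0,0,0],0]

```text
clock: 10.4
position: [0.6012, -0.0689, 0.0594]
ee_rot: [-0.003, 0.859, 0.512, -0.002]
contact_force: [-6.2, 5.1, -0.5]
width: 0.0128
gripper_force: 88.0
```

>>> drive_tool:
  rows:
    - [[0,0,0],[0.05,-0.027,0.03],0]
    - [[0,0,0],[0,0,0],0]

```text
clock: 10.65
position: [0.6013, -0.0691, 0.0595]
ee_rot: [-0.003, 0.859, 0.512, -0.003]
contact_force: [-7.0, 4.5, -0.9]
width: 0.0131
gripper_force: 88.1
```

```bash
python3 st.py
```

```text
10.65 x -0.07034619928193925 y -0.012208029910515374 z 0.05951330625579209 Fn -8.304374100180342 Ft 0.6561111564388438 Fz -0.9380619597754309 M [0.8909 1.3835 0.2839]
```

>>> drive_tool:
  rows:
    - [[0,0,0],[0.088,-0.048,0.03],0]
    - [[0,0,0],[0,0,0],0]

```text
clock: 10.9
position: [0.6015, -0.0693, 0.0596]
ee_rot: [-0.004, 0.859, 0.512, -0.003]
contact_force: [-9.0, 4.8, -0.3]
width: 0.0133
gripper_force: 88.1
```

>>> drive_tool:
  rows:
    - [[0,0,0],[0.088,-0.048,0.03],0]
    - [[0,0,0],[0,0,0],0]

```text
clock: 11.15
position: [0.6017, -0.0694, 0.0597]
ee_rot: [-0.005, 0.859, 0.512, -0.004]
contact_force: [-9.5, 5.4, -0.7]
width: 0.0129
gripper_force: 88.2
```

```bash
python3 st.py
```

```text
11.15 x -0.06982383312569056 y -0.012351319914390202 z 0.05970113464348821 Fn -10.899526664698623 Ft 0.23050705778737732 Fz -0.7313001865858891 M [1.1313 1.7271 0.3185]
```

>>> drive_tool:
  rows:
    - [[0,0,0],[0.07,-0.038,0.03],0]
    - [[0,0,0],[0,0,0],0]
    - [[0,0,0],[0,0,0],0]

```text
clock: 11.52
position: [0.6019, -0.0696, 0.0598]
ee_rot: [-0.005, 0.859, 0.512, -0.004]
contact_force: [-10.1, 5.6, -0.9]
width: 0.0135
gripper_force: 88.1
```

```bash
python3 st.py
```

```text
11.525 x -0.06959468247042105 y -0.012429542332718535 z 0.05983487902190689 Fn -11.568609566776825 Ft 0.1032038165285597 Fz -0.9045527840129446 M [1.1461 1.8496 0.2949]
```

>>> drive_tool:
  rows:
    - [[0,0,0],[0.035,-0.019,0.015],0]
    - [[0,0,0],[0,0,0],0]
    - [[0,0,0],[0,0,0],0]
    - [[0,0,0],[0,0,0],0]
    - [[0,0,0],[0,0,0],0]
    - [[0,0,0],[0,0,0],0]

```text
clock: 12.28
position: [0.6019, -0.0697, 0.0599]
ee_rot: [-0.005, 0.859, 0.512, -0.004]
contact_force: [-10.0, 6.8, -1.3]
width: 0.0128
gripper_force: 88.2
```

>>> drive_tool:
  rows:
    - [[0,0,0],[0,0,0],0]
    - [[0,0,0],[0,0,0],0]
    - [[0,0,0],[0,0,0],0]
    - [[0,0,0],[0,0,0],0]
    - [[0,0,0],[0,0,0],0]
    - [[0,0,0],[0,0,0],0]
    - [[0,0,0],[0,0,0],0]

```text
clock: 13.15
position: [0.6019, -0.0697, 0.0599]
ee_rot: [-0.005, 0.859, 0.512, -0.004]
contact_force: [-11.0, 7.7, 0.6]
width: 0.0128
gripper_force: 88.2
```

```bash
python3 st.py
```

```text
13.15 x -0.06953972725294835 y -0.012451670618456123 z 0.0598719096549547 Fn -13.347392021179258 Ft 1.525216640711737 Fz 0.554477129880319 M [1.2542 1.8307 0.3014]
```

>>> drive_tool:
  rows:
    - [[0,0,0],[-0.088,0.048,-0.025],0]
    - [[0,0,0],[-0.088,0.048,-0.025],0]
    - [[0,0,0],[-0.088,0.048,-0.025],0]
    - [[0,0,0],[-0.088,0.048,-0.025],0]
    - [[0,0,0],[-0.088,0.048,-0.025],0]
    - [[0,0,0],[-0.088,0.048,-0.025],0]
    - [[0,0,0],[-0.088,0.048,-0.025],0]
    - [[0,0,0],[-0.088,0.048,-0.02],0]

```text
clock: 14.15
position: [0.6006, -0.0684, 0.0594]
ee_rot: [-0.0, 0.859, 0.511, -0.0]
contact_force: [-3.5, 1.3, -3.8]
width: 0.0125
gripper_force: 87.9
```

>>> drive_tool:
  rows:
    - [[0,0,0],[-0.088,0.048,0],0]
    - [[0,0,0],[-0.088,0.048,0],0]
    - [[0,0,0],[-0.088,0.048,0],0]
    - [[0,0,0],[-0.2,0.108,0],0]
    - [[0,0,0],[-0.4,0.216,0],0]
    - [[0,0,0],[-0.8,0.43,0],0]
    - [[0,0,0],[-0.9,0.487,0],0]
    - [[0,0,0],[-0.9,0.487,0],0]

```text
clock: 15.15
position: [0.5653, -0.0493, 0.0597]
ee_rot: [-0.0, 0.859, 0.512, -0.0]
contact_force: [-0.1, -0.5, -3.1]
width: 0.0132
gripper_force: 88.2
```

>>> drive_tool:
  rows:
    - [[0,0,0],[-0.9,0.487,0],0]
    - [[0,0,0],[-0.9,0.487,0],0]
    - [[0,0,0],[-0.9,0.487,0],0]
    - [[0,0,0],[-0.6,0.325,0],0]
    - [[0,0,0],[-0.3,0.16,0],0]
    - [[0,0,0],[0,0,0],0]

```text
clock: 15.9
position: [0.5302, -0.0302, 0.0598]
ee_rot: [0.0, 0.859, 0.512, 0.0]
contact_force: [0.7, -1.0, -2.7]
width: 0.0129
gripper_force: 88.2
```

```bash
python3 st.py; python3 - <<'E'
from h import *
b=eyes.get_image("wrist")[:,:,::-1]; cv2.imwrite("pics/w5.png",b)
E
```

```text
15.9 x -0.15134487665284893 y -0.011889807821820605 z 0.059799777761735014 Fn 1.1195429682285878 Ft -0.4998400746015831 Fz -2.6724593672275527 M [-0.0049  0.0424  0.0198]
```

View pics/w5.png

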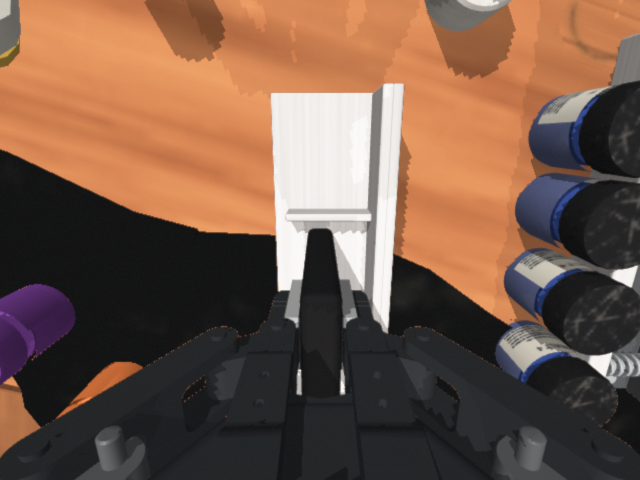

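All four jars stand upright in the row, and the straightedge is drawn back about 8 cm. Setting it down.

>>> drive_tool:
  rows:
    - [[0,0,0],[0,0,-0.25],0]
    - [[0,0,0],[0,0,-0.2],0]
    - [[0,0,0],[0,0,-0.1],0]
    - [[0,0,0],[0,0,-0.05],0]
    - [[0,0,0],[0,0,0],0]

```text
clock: 16.58
position: [0.5302, -0.0303, 0.0537]
ee_rot: [0.0, 0.859, 0.511, 0.0]
contact_force: [0.0, 0.0, -2.7]
width: 0.013
gripper_force: 88.5
```

```bash
python3 st.py
```

```text
16.575 x -0.15134347370179593 y -0.01192065639765279 z 0.053709557111990956 Fn 0.01172823340483064 Ft 0.03777983792146032 Fz -2.71669578826166 M [0.0643 0.0502 0.004 ]
```

>>> drive_tool:
  rows:
    - [[0,0,0],[0,0,-0.03],0]
    - [[0,0,0],[0,0,-0.03],0]
    - [[0,0,0],[0,0,0],0]

```text
clock: 16.95
position: [0.5303, -0.0303, 0.0536]
ee_rot: [0.0, 0.859, 0.511, 0.0]
contact_force: [-2.0, 0.4, 4.9]
width: 0.0134
gripper_force: 89.2
```

>>> drive_tool:
  rows:
    - [[0,0,0],[0,0,0],1.6]
    - [[0,0,0],[0,0,0],2.2]
    - [[0,0,0],[0,0,0],3.2]
    - [[0,0,0],[0,0,0],4.4]
    - [[0,0,0],[0,0,0],4.4]

```text
clock: 17.58
position: [0.5302, -0.0303, 0.0531]
ee_rot: [0.0, 0.859, 0.511, 0.0]
contact_force: [-0.3, 0.6, -0.8]
width: 0.0441
gripper_force: 0.0
```

>>> drive_tool:
  rows:
    - [[0,0,0],[0,0,1],4.4]
    - [[0,0,0],[0,0,2.5],4.4]
    - [[0,0,0],[0,0,4],4.4]
    - [[0,0,0],[-1,0,5],4.4]
    - [[0,0,0],[-3,0,5],4.4]
    - [[0,0,0],[-5,0,3],4.4]
    - [[0,0,0],[-4,0,0],4.4]
    - [[0,0,0],[0,0,0],4.4]

```text
clock: 18.58
position: [0.3975, -0.0299, 0.2594]
ee_rot: [0.001, 0.859, 0.511, 0.0]
contact_force: [1.1, -0.3, -0.5]
width: 0.0441
gripper_force: 0.0
```

```bash
python3 st.py; python3 - <<'E'
from h import *
b=eyes.get_image("wrist")[:,:,::-1]; a=eyes.get_image("top")[:,:,::-1]
cv2.imwrite("pics/f.png",np.hstack([cv2.resize(b,(400,300)),cv2.resize(a[130:330,200:420],(400,364))[:300]]))
E
```

```text
18.575 x -0.2682656050711728 y -0.0747417418223775 z 0.25936588437803637 Fn 1.0689906705056957 Ft 0.2658703968281734 Fz -0.5464911058095951 M [ 0.0193 -0.0227  0.0009]
```

View pics/f.png

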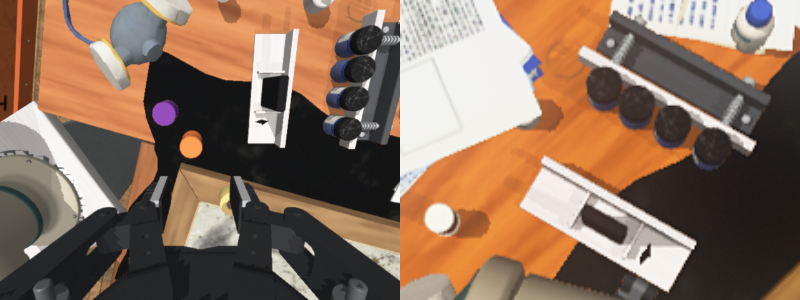

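The row stands upright at the stop, the straightedge lies flat well clear of it, and the bottle, weight and spool haven't moved.

```bash
python3 -c "
from rig import job
print(job.sign_off())"
```

```text
the job is handed in; nothing more can be done
None
```

The job is handed in: all four jars stand upright against the stop after about 1.6 s of pressing at roughly 10 N (estimated from the wrist force minus jar drag), the straightedge stands flat about 8 cm back, and the bottle, weight and spool were left alone.

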